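# Park the optical mounts in their nests

### The arm

A 7-joint arm with a two-finger parallel gripper is mounted at the origin on the work surface. World frame = base frame: x ahead of the robot, y to its left, z up, the work surface at z = 0. Lengths are in m, angles in rad, forces in N, time in s.
With the tool pointing down it reaches from about 0.425 to 0.825 m from the base axis. Payload 3.6 kg.
Tool frame: the origin (TCP) lies where the fingers leave the gripper's body, on its centre line; the fingertips stand 73 mm ahead of it and the grasp point (between the pads) lies 54 mm ahead of it; z points along the fingers, y is the line along which they close (so a half turn about z gives the same grasp; the last joint's range is limited). The gripper opens to 85 mm and grips with 20 to 120 N. Pads are 22 mm wide; open, the fingers measure 114 mm over their backs; the gripper's body (76 mm by 85 mm) begins 54 mm behind the grasp point. The pads swing forward as they close: fully open they stand 13 mm farther back than shut.
Start: joints at [-1.133, 0.615, -0.013, 1.423, 0.008, 1.103, -0.04], TCP at [0.291, 0.581, 0.304] pointing down, gripper open.
Joint ranges: [-3.12, 3.12], [-0.3, 2.06], [-1.34, 1.32], [0.26, 2.42], [-1.36, 4.5], [0.01, 1.98], [-2.84, 2.84]. Speed limits (rad/s): [2.79, 2.79, 3.14, 3.14, 3.14, 3.14, 3.14].

### API

Orientations are given as a unit quaternion [x, y, z, w].
In Python, from station import arm, snapshot, camera_info, ticket gives the robot as it stands. Calls block until the motion is done:
- arm.movep(position, orientation): joint-space move of the TCP to a pose.
- arm.line_to(position, velocity=0.15, ori=None): straight line of the TCP; ori=None keeps the orientation; velocity is the mean speed in m/s.
- arm.move_j(angles): joint-space move.
- arm.move_gripper(opening, effort=None): opening from 0.0 (shut) to 1.0 (fully open); effort is the grip in N (None keeps the last); returns when the fingers have stopped.
- arm.pause(seconds).
- arm.ik(position, orientation): joint angles nearest the present ones, or None.
- snapshot(name): name is "scene" or "top"; returns the picture (480x640x3 uint8, blue, green, red); there is no depth.
- camera_info(name): a dict with "fx", "fy", "cx", "cy" (pixels), "R" (3x3) and "t" (3): a world point X has camera coordinates R X + t. Camera axes: x right, y down, z forward; pixel columns grow to the right and rows downward; lengths in m; the calibration is good to about 2 mm. A picture is of the moment at which its call begins. camera_info takes no time and is no camera call.
A pose or a line that the arm cannot do raises arm.MotionError and nothing moves.
- ticket.finish_job(): hands the job in; it is judged then, once.
Readings, each from a call of its own:
- arm.read_time(): time.
- arm.read_joint_positions(): joint angles.
- arm.read_dq(): joint speeds.
- arm.read_effort(): joint torques, N m.
- arm.read_tool_pos(): TCP position.
- arm.read_eef_rot(): TCP orientation.
- arm.read_ft_force(): force on the tool from outside, world axes, zero at the start.
- arm.read_wrist_torque(): the same for the moment, N m.
- arm.read_opening(): opening from 0.0 (shut) to 1.0 (fully open).
- arm.read_finger_force(): force on a finger pad.
Only numpy, scipy, OpenCV 4.12 (cv2) and the standard library are available. Lean on these libraries where they do the work, as an engineer would, in place of code of your own. Each camera call takes 0.05 s, during which the arm holds its last target. There are 200 camera calls.

### The job

Put the four loose optical mounts on the bench away, each into the white nest whose recess matches the shape and size of its foot: the post holder in the large round nest, the pedestal post in the small round one, the angle bracket in the oblong one and the beam-splitter cube in the square one. Each must end upright and flat on the floor of its nest, with no part of its foot on the rim. Knock none of them over, and leave the screwdriver and the jar where they are.

Things in the scene. Friction and masses are not known exactly. Their poses are not given: they have to be found in the camera images.
- holder_center (a point): Post holder: black upright tube 28 mm in diameter on a round foot 60 mm in diameter and 10 mm thick, 75 mm tall in all, about 0.2 kg. A small steel thumbscrew (10 mm in diameter) sticks out of the tube along the +x axis to 25 mm from the tube's axis, 14 to 24 mm above the underside; the tube above it is plain. The point is on the tube's axis half-way up, 37.5 mm above the underside; z axis up.
- pedestal_center (a point): Pedestal post: bare steel pillar 20 mm in diameter on a round foot 36 mm in diameter and 8 mm thick, pillar 60 mm tall from underside to top (a thin stud adds 5 mm), about 0.14 kg. The point is on the axis half-way up, 30 mm above the underside; z axis up.
- bracket_center (a point): Right-angle bracket: black L-shaped mount. Its foot is a plate 76 mm (x) by 40 mm (y) and 10 mm thick; an upright plate 10 mm thick (x), 40 mm wide (y) rises at the -x end of the foot to 65 mm above the underside, its middle plane 33 mm from the foot's centre towards -x. About 0.16 kg. The point is above the centre of the foot, 32.5 mm above the underside (in free air beside the upright); x along the foot away from the upright, z up.
- cube_center (a point): Beam-splitter cube: black cube of 50 mm with a round glass port in its top and sides, about 0.19 kg. The point is the cube's centre, 25 mm above the underside; x and y are normal to the side faces, z up.
- nest_large_round: Nest for the post holder, the larger of the two round ones: recess 76 mm in diameter, 86 mm over the rim. Fixed white plastic tray with a flat floor 3 mm above the bench and a raised rim 5 mm wide whose top is 8 mm above the bench; the recess is 8 mm larger all round than the foot that belongs in it. Origin at the centre of its underside, on the bench. z axis up.
- nest_small_round: Nest for the pedestal post, the smaller of the two round ones: recess 52 mm in diameter, 62 mm over the rim. Fixed white plastic tray with a flat floor 3 mm above the bench and a raised rim 5 mm wide whose top is 8 mm above the bench; the recess is 8 mm larger all round than the foot that belongs in it. Origin at the centre of its underside, on the bench. z axis up.
- nest_oblong: Nest for the bracket: oblong recess 92 mm (x) by 56 mm (y), 102 by 66 mm over the rim. Fixed white plastic tray with a flat floor 3 mm above the bench and a raised rim 5 mm wide whose top is 8 mm above the bench; the recess is 8 mm larger all round than the foot that belongs in it. Origin at the centre of its underside, on the bench. x along the long side, z up; the bracket may lie either way round.
- nest_square: Nest for the cube: square recess 66 by 66 mm, 76 by 76 mm over the rim. Fixed white plastic tray with a flat floor 3 mm above the bench and a raised rim 5 mm wide whose top is 8 mm above the bench; the recess is 8 mm larger all round than the foot that belongs in it. Origin at the centre of its underside, on the bench. x and y along the sides, z up; the cube may be turned by any quarter turn.
- driver_grip (a point): Screwdriver with a red handle, about 170 mm long, lying on the bench beyond the work (far from the robot); to be left alone. The point is in the middle of its handle.
- jar_center (a point): Small closed amber glass jar with a black lid, 56 mm in diameter and 55 mm tall, standing beyond the work; to be left alone. The point is at its centre, half-way up.
Things that resemble listed ones, but are neither listed nor needed, are in the scene too. What is shaped like the part that bears bracket_center but brown is not meant. Leave any green look-alike of the part that bears pedestal_center alone.

How it is judged:
By the outcome, as a careful person would: the job done as asked, in the order asked, and still so for the second after the job is handed in, with the robot touching nothing.
It also fails if it takes over 112 s, if anything falls off the work surface, if the arm or the gripper's body presses on something with over 40 N, if the wrist force passes 120 N, or if a joint passes its speed limit or range.

## Working session

There is one attempt and no reset: what is moved stays moved. The work goes in short steps, each a Python script; the robot and the scene stay as the last script left them, time stands still between calls to the robot, and variables do not carry over. Pictures are saved under pics/ and viewed, at most 14 in all, crops included, and the job is handed in when it is done.

```bash
mkdir -p pics; python3 - <<'E'
from station import *
import cv2
for n in("scene","top"):
    cv2.imwrite(f"pics/{n}0.png",snapshot(n)); print(n,camera_info(n))
print(arm.read_tool_pos(),arm.read_eef_rot(),arm.read_time())
E
```

```text
scene {'fx': 495.31547747261897, 'fy': 495.31547747261897, 'cx': 322.86937038894, 'cy': 237.58598997215344, 'R': array([[-0.80718114,  0.5902188 ,  0.01001899],
       [ 0.47098399,  0.65416214, -0.59181584],
       [-0.35585487, -0.4729838 , -0.80601094]]), 't': array([ 0.46966211, -0.2326175 ,  1.23505278])}
top {'fx': 616.6561981784604, 'fy': 616.6561981784604, 'cx': 321.50203674862894, 'cy': 235.44639847214668, 'R': array([[ 5.94403196e-04, -9.99962460e-01, -8.64436727e-03],
       [-9.85524831e-01,  8.79703618e-04, -1.69528857e-01],
       [ 1.69530097e-01,  8.62000709e-03, -9.85487312e-01]]), 't': array([0.00711156, 0.58817435, 1.25253159])}
[0.29109085 0.58057587 0.30283339] [ 2.30282804e-01  9.73123016e-01 -1.16321821e-03 -2.69161744e-04] 0.1
```

View pics/top0.png

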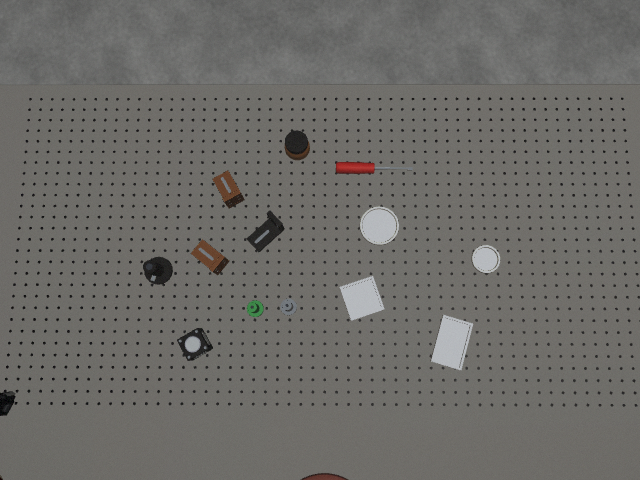

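View pics/scene0.png

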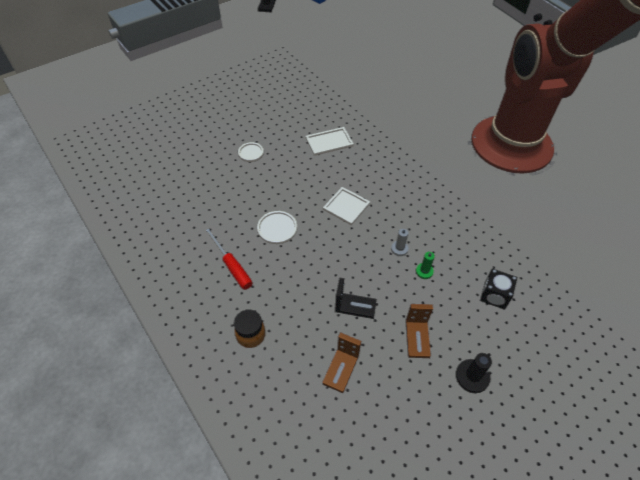

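The top view shows, in pixels (col, row):

- **Mounts:** holder (157,270), cube (195,344), bracket (265,233), steel pedestal (288,306).
- **Look-alikes:** green pedestal (255,308) and two brown brackets.
- **Nests:** large round (379,226), square (362,298), small round (486,259), oblong (452,342).

Next I'll enlarge these areas.

```bash
python3 - <<'E'
import cv2
i=cv2.imread("pics/top0.png"); 
def crop(x,y,w,h,k,n):
    c=cv2.resize(i[y:y+h,x:x+w],None,fx=k,fy=k,interpolation=cv2.INTER_CUBIC)
    c=cv2.convertScaleAbs(c,alpha=1.6 if n=='L' else 1.0,beta=10)
    for a in range(0,w,10):
        cv2.line(c,(a*k,0),(a*k,8 if a%50 else 16),(0,255,255),1)
        if a%20==0: cv2.putText(c,str(x+a),(a*k+2,20),0,.4,(0,255,255),1)
    for b in range(0,h,10):
        cv2.line(c,(0,b*k),(8,b*k),(0,255,255),1)
        if b%20==0: cv2.putText(c,str(y+b),(10,b*k+4),0,.4,(0,255,255),1)
    cv2.imwrite(f"pics/{n}.png",c)
crop(135,205,175,160,4,'L'); crop(332,200,175,175,3,'R')
E
```

```text
(no output)
```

View pics/L.png

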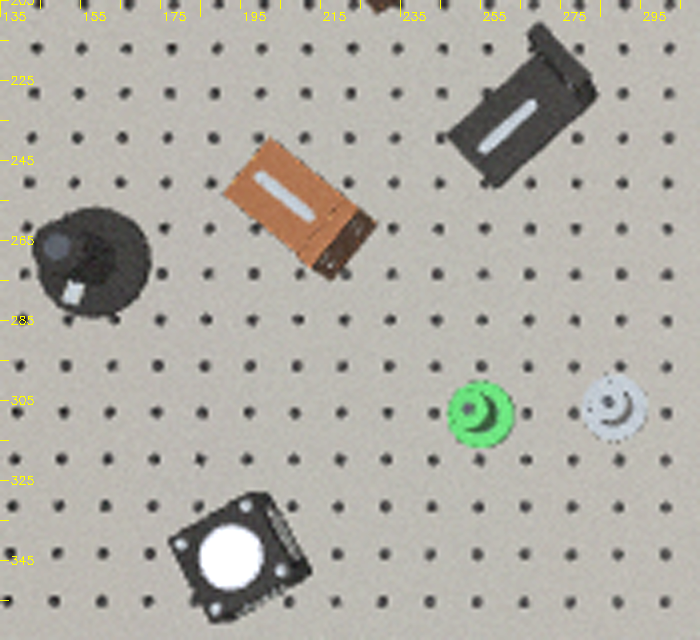

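View pics/R.png

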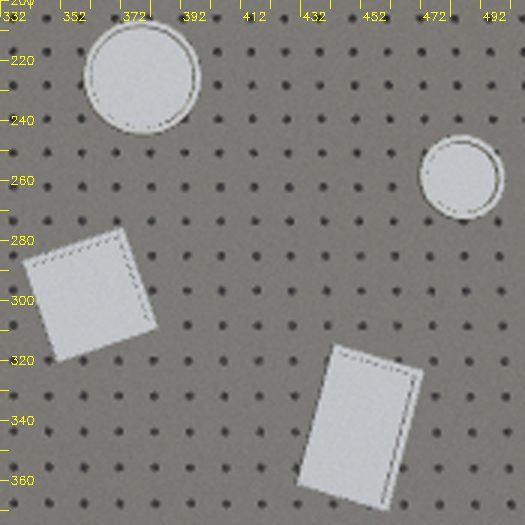

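Readings in full-image pixels, with the plane height used for each:

- **Holder:** foot centre (159,270.5), tube top (149.3,266.5).
- **Pedestal:** foot centre (288.5,306.8).
- **Cube:** top centre (192.7,344.3).
- **Bracket:** foot free-end corners (247,238.8) and (259.2,251.8), upright at upper right.
- **Nest centres:** large round (379.5,225.7), small round (486,259), square (362,298.2), oblong (452.3,342.5).

I'll compute poses from these and overlay wireframes to check them.

```bash
cat >h.py <<'E'
from station import *
import numpy as np, cv2
from scipy.spatial.transform import Rotation as Ro
def world(uv,z,n="top"):
    c=camera_info(n); C=-c["R"].T@c["t"]
    d=c["R"].T@np.array([(uv[0]-c["cx"])/c["fx"],(uv[1]-c["cy"])/c["fy"],1])
    return (C+d*(z-C[2])/d[2])[:2]
def px(P,n="top"):
    c=camera_info(n); K=np.array([[c["fx"],0,c["cx"]],[0,c["fy"],c["cy"]],[0,0,1]])
    return cv2.projectPoints(np.array(P,float).reshape(-1,1,3),cv2.Rodrigues(c["R"])[0],c["t"],K,None)[0].reshape(-1,2)
def ang(a,b,z): d=world(b,z)-world(a,z); return np.arctan2(d[1],d[0])
E
cat >est.py <<'E'
from h import *
L=lambda x,y:(135+x/4-.375,205+y/4-.375); Rr=lambda x,y:(332+x/3-.33,200+y/3-.33)
E={}
print("holder foot/top",world(L(96,262),.010),world(L(57,246),.075))
E["holder"]=(*((world(L(96,262),.010)+world(L(57,246),.075))/2),0)
print("ped foot/top",world(L(614.5,407),.008),world(L(607,402),.065))
E["ped"]=(*world(L(614.5,407),.008),0)
E["cube"]=(*world(L(231,557.3),.05),ang(L(181,545),L(246,507),.05))
a=ang(L(531,105),L(485,148),.01); e=world(L(472.5,161),.008)
E["bracket"]=(*(e-.038*np.array([np.cos(a),np.sin(a)])),a)
E["nlarge"]=(*world(Rr(142.5,77),.008),0); E["nsmall"]=(*world(Rr(462,177),.008),0)
E["nsquare"]=(*world(Rr(90,294.5),.008),ang(Rr(23,262),Rr(122,228),.008))
E["nob"]=(*world(Rr(361,427.5),.008),ang(Rr(298,484),Rr(335,345),.008))
for k,v in E.items(): print(k,np.round(v,4),np.hypot(*v[:2]).round(3))
import json; json.dump({k:list(map(float,v)) for k,v in E.items()},open("est.json","w"))
def rect(v,x0,x1,y0,y1,z):
    c,s=np.cos(v[2]),np.sin(v[2]); return [[v[0]+c*x-s*y,v[1]+s*x+c*y,z] for x,y in((x0,y0),(x1,y0),(x1,y1),(x0,y1))]
def circ(v,r,z): t=np.linspace(0,2*np.pi,40); return [[v[0]+r*np.cos(a),v[1]+r*np.sin(a),z] for a in t]
W=[circ(E["holder"],.03,.01),circ(E["holder"],.014,.075),circ(E["ped"],.018,.008),circ(E["ped"],.010,.06),
 rect(E["cube"],-.025,.025,-.025,.025,.05),rect(E["cube"],-.025,.025,-.025,.025,0),
 rect(E["bracket"],-.038,.038,-.02,.02,.01),rect(E["bracket"],-.038,-.028,-.02,.02,.065),
 circ(E["nlarge"],.043,.008),circ(E["nsmall"],.031,.008),rect(E["nsquare"],-.038,.038,-.038,.038,.008),rect(E["nob"],-.051,.051,-.033,.033,.008)]
def draw(n,f,x,y,w,h,k):
    i=cv2.imread(f)[y:y+h,x:x+w]; c=cv2.convertScaleAbs(cv2.resize(i,None,fx=k,fy=k,interpolation=cv2.INTER_CUBIC),alpha=1.3)
    for P in W:
        p=(px(P,n)-[x,y]+.5)*k; cv2.polylines(c,[p.astype(np.int32)],True,(255,0,255),1)
    return c
t=draw("top","pics/top0.png",140,200,175,170,4);t2=draw("top","pics/top0.png",335,200,170,175,3)
s=draw("scene","pics/scene0.png",235,120,290,275,2)
cv2.imwrite("pics/o1.png",t[:600]);  cv2.imwrite("pics/o2.png",np.hstack([cv2.resize(t2,None,fx=.5,fy=.5) if 0 else t2[:1],]) if 0 else s[:550])
E
python3 est.py
```

```text
holder foot/top [0.51930336 0.35964691] [0.5201289  0.36228816]
ped foot/top [0.44143042 0.07849491] [0.44079347 0.07881008]
holder [0.5197 0.361  0.    ] 0.633
ped [0.4414 0.0785 0.    ] 0.448
cube [ 0.3622  0.2722 -1.0384] 0.453
bracket [0.6011 0.1298 2.3369] 0.615
nlarge [ 0.6178 -0.1187  0.    ] 0.629
nsmall [ 0.5442 -0.3478  0.    ] 0.646
nsquare [ 0.4597 -0.0788 -1.2404] 0.466
nob [ 0.3661 -0.2688 -0.2919] 0.454
```

View pics/o1.png

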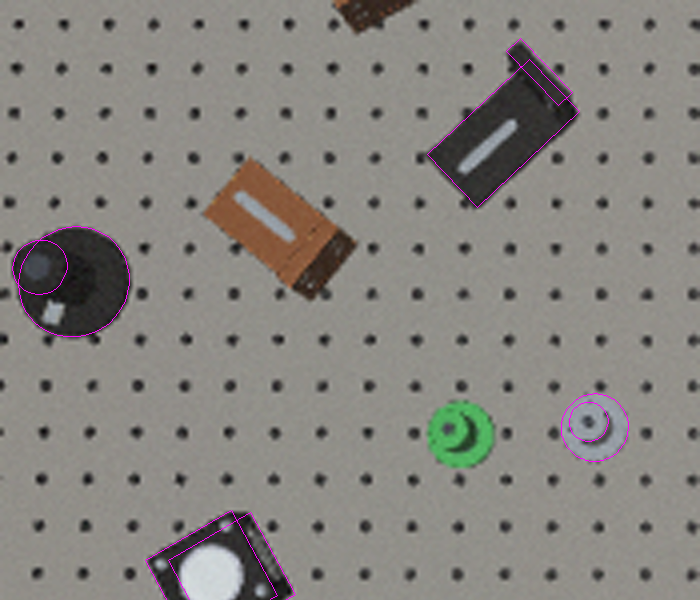

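View pics/o2.png

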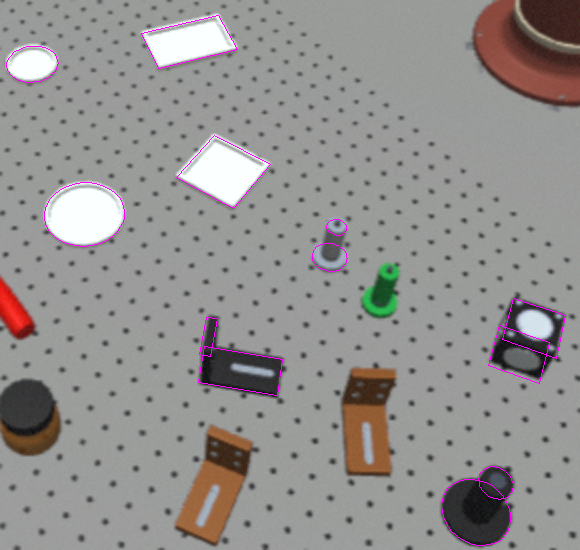

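All overlays match the pictures within about a pixel, so I'm starting with the holder.

```bash
cat >>h.py <<'E'
import json
def quat(c,ref=None):
    """tool down, closing line at world angle c; half turn chosen nearest current joint 7"""
    best=None
    for k in(0,np.pi):
        yield Ro.from_euler("z",c-np.pi/2+k)*Ro.from_euler("x",np.pi)
def go(xy,z,c):
    q0=arm.read_joint_positions(); best=None
    for r in quat(c):
        q=arm.ik([*xy,z],r.as_quat())
        if q is not None:
            d=np.abs(np.array(q)-q0).max()
            if best is None or d<best[0]: best=(d,r.as_quat())
    if best is None: raise RuntimeError("no ik")
    arm.movep([*map(float,xy),z],best[1].tolist())
def pick(xy,c,gz,lift=.11,effort=50,op=1.0):
    z=gz+.054
    arm.move_gripper(op); go(xy,z+lift,c); arm.line_to([*xy,z+.02],.25); arm.line_to([*xy,z],.08)
    arm.move_gripper(0.0,effort); print("grip",arm.read_opening(),arm.read_finger_force())
    arm.line_to([*xy,z+lift],.2); print("lifted",arm.read_opening(),arm.read_finger_force(),arm.read_time())
def place(xy,c,gz,lift=.11,op=1.0):
    z=gz+.054+.0035
    go(xy,z+lift,c); arm.line_to([*xy,z+.025],.2); arm.line_to([*xy,z],.05)
    arm.pause(.2); print("F",arm.read_ft_force()); arm.move_gripper(op); arm.pause(.2)
    arm.line_to([*xy,z+lift],.2); print("t",arm.read_time(),arm.read_tool_pos())
E
python3 - <<'E'
from h import *
e=json.load(open("est.json")); az=lambda v:np.arctan2(v[1],v[0])
h,n=e["holder"],e["nlarge"]
pick(h[:2],az(h)+np.pi/2,.055)
cv2.imwrite("pics/a.png",snapshot("scene"))
place(n[:2],az(n)+np.pi/2,.055)
go(e["ped"][:2],.26,0)
cv2.imwrite("pics/b.png",np.vstack([cv2.resize(snapshot("scene")[150:350,200:550],None,fx=1.5,fy=1.5),cv2.resize(snapshot("top")[150:350,200:550],None,fx=1.5,fy=1.5)]))
E
```

```text
grip 0.3185558974813807 49.09266114234924
lifted 0.3187059630317032 49.29866373538971 3.7333
F [-1.02483374  0.5692581  -0.74045954]
t 8.4917 [ 0.61714649 -0.11811616  0.22152241]
```

View pics/b.png

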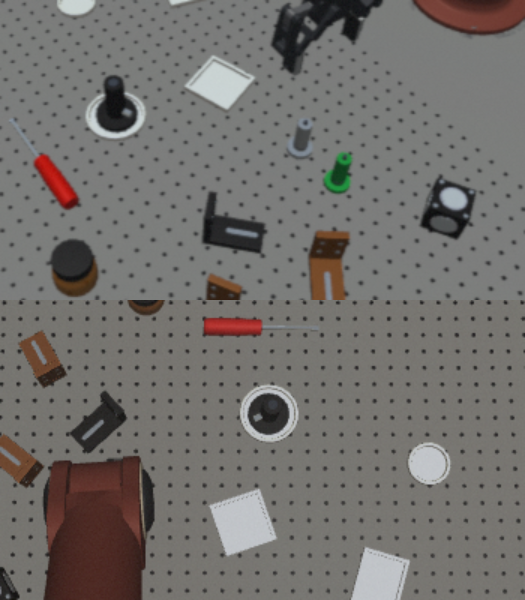

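The holder stands centred in the large round nest (top-view half, about (268,413)). Next are the pedestal, bracket and cube, and the script aborts if a grip is empty.

```bash
python3 - <<'E'
from h import *
e=json.load(open("est.json")); az=lambda v:np.arctan2(v[1],v[0]); u=lambda a:np.array([np.cos(a),np.sin(a)])
def chk(m): 
    assert arm.read_opening()>m
p,n=e["ped"],e["nsmall"]
pick(p[:2],0,.040); chk(.15); place(n[:2],az(n)-az(p),.040)
b,n=e["bracket"],e["nob"]; a2=n[2]+np.pi
pick(np.array(b[:2])-.033*u(b[2]),b[2],.045); chk(.05); place(np.array(n[:2])-.033*u(a2),a2,.045)
c,n=e["cube"],e["nsquare"]
go(c[:2],.26,c[2])
cv2.imwrite("pics/c.png",np.vstack([cv2.resize(snapshot("scene")[100:300,200:550],None,fx=1.5,fy=1.5),cv2.resize(snapshot("top")[190:390,200:550],None,fx=1.5,fy=1.5)]))
E
```

```text
grip 0.21942668164624682 48.679386377334595
lifted 0.2191125246656691 48.79706025123596 12.4083
F [-1.39969109  1.1842568   0.73981375]
t 17.0 [ 0.54367418 -0.34706714  0.20653231]
grip 0.1110499959713557 49.632291197776794
lifted 0.11342724733624875 49.35282111167908 21.1833
F [-0.12708919  0.20465204 -1.80196812]
t 25.8583 [ 0.39731733 -0.27775065  0.21187   ]
```

View pics/c.png

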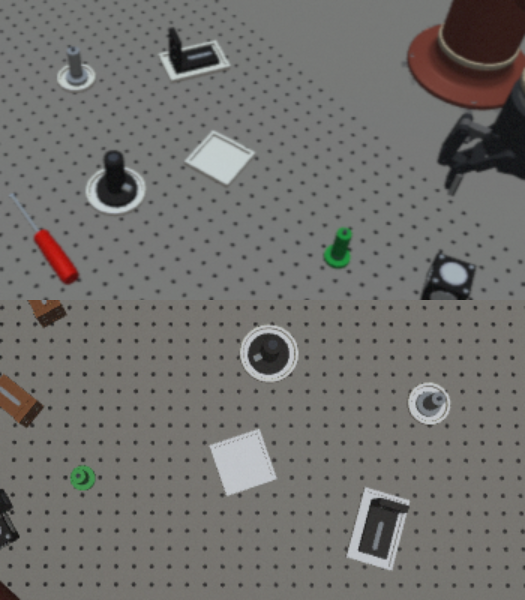

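The pedestal and bracket sit inside their nests, at about (430,404) and (380,527) in the lower half. The cube is last.

```bash
python3 - <<'E'
from h import *
e=json.load(open("est.json"))
c,n=e["cube"],e["nsquare"]
pick(c[:2],c[2],.032); assert arm.read_opening()>.4
place(n[:2],n[2],.032)
go((.38,.28),.28,n[2])
t,s=snapshot("top"),snapshot("scene")
k=lambda i,x,y,w,h,f:cv2.resize(i[y:y+h,x:x+w],None,fx=f,fy=f,interpolation=cv2.INTER_CUBIC)
cv2.imwrite("pics/d.png",k(t,325,190,190,190,3)); cv2.imwrite("pics/e.png",k(s,200,110,260,190,3))
E
```

```text
grip 0.5788042966851593 52.640318870544434
lifted 0.580519803640962 52.027426958084106 30.5667
F [-1.94034972 -0.44941644  5.14663602]
t 34.7083 [ 0.45902371 -0.07902503  0.19891497]
```

View pics/d.png

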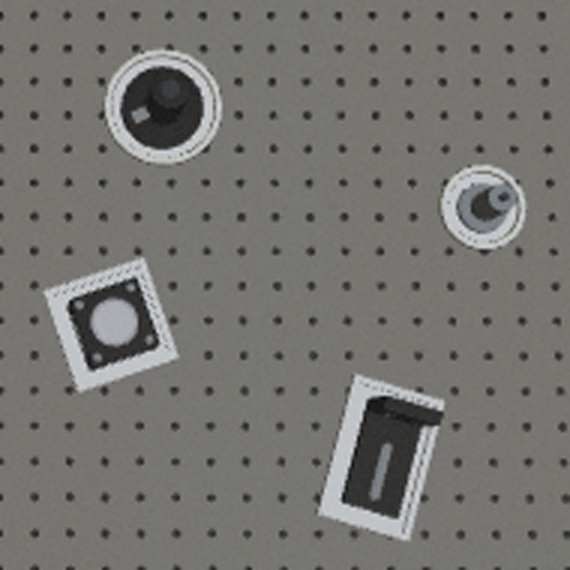

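View pics/e.png

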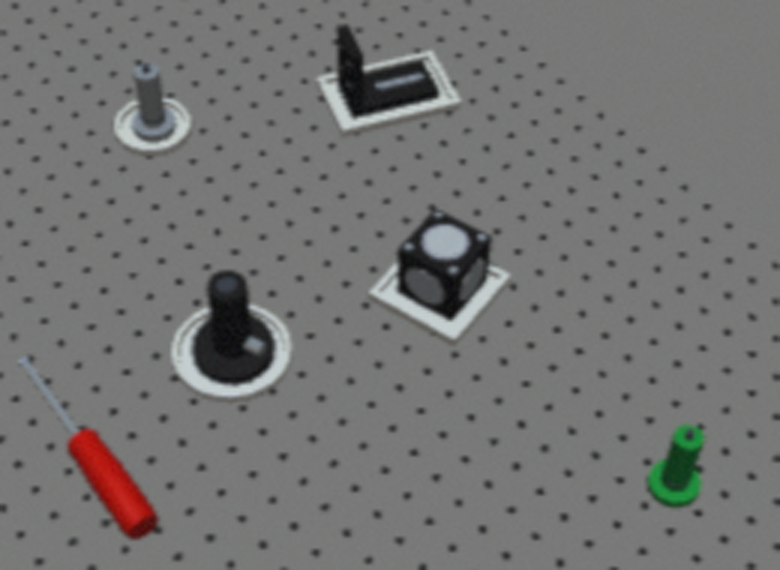

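All four mounts are upright and centred, with clear white margin around each foot: holder (163,107), pedestal (483,206), cube (113,322) and bracket (385,457) in the top crop. I'm handing in.

```bash
python3 -c "
from station import *
print(ticket.finish_job(),arm.read_time())"
```

```text
the job is handed in; nothing more can be done
the job is handed in; nothing more can be done
```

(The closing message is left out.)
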